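Open the head-varnish dispenser on the fly-tying bench

ROBOT

A 6-joint arm with a two-finger parallel gripper is mounted at the origin on the work surface. World frame = base frame: x ahead of the robot, y to its left, z up, the work surface at z = 0. Lengths are in mm, angles in rad, forces in N, time in s.
With the tool pointing down it reaches from about 350 to 975 mm from the base axis. Payload 7.1 kg.
Tool frame: the origin (TCP) lies midway between the tips of the shut fingers; the grasp point (between the pads) lies ctrl.grip_point_offset behind it (ctrl.grip_point_offset is the distance from the TCP to the grasp point, in mm); z points along the fingers, y is the line along which they close (so a half turn about z gives the same grasp; the last joint's range is limited). The gripper opens to 88 mm and grips with 3 to 60 N. Pads are 20 mm wide; open, the fingers measure 115 mm over their backs; the gripper's body (75 mm by 178 mm) begins 61 mm behind the grasp point.
Start: joints at [1.159, 0.423, 1.63, -0, 1.089, -0.019], TCP at [239.203, 577.396, 222.675] pointing down, gripper open.
Joint ranges: [-3, 3], [-0.9, 2.11], [0.09, 2.58], [-1.31, 4.45], [0.11, 2.69], [-2.54, 2.54]. Speed limits (rad/s): [2.39, 2.39, 3.01, 3.14, 3.14, 3.14].

INTERFACE

Orientations are given as a rotation vector (axis times angle).
In Python, from workcell import ctrl gives the robot as it stands.
- The arm moves only by the tool apply_moves, never from a script. Its argument "targets" is a list of rows, each an object of numbers: "tx", "ty", "tz": the shift along the world's x, y, z in m; "spin": the turn about the world's z in degrees. In form: [{"tx": .., "ty": .., "tz": .., "spin": ..}, ...]. A call has exactly 8 rows; each row is the pose to reach, as a shift and turn from the pose commanded when the call began; what a row does not reach only later rows make up. A row lasts 1/10 s, in which the tool goes at most 50 mm and 8.59 degrees, less where a joint would pass 70% of its speed; a pose out of reach is approached as far as the arm can. A call with a gripper value outside its range is refused whole. "gripper" is the closure, from -1 (fully open) to 1 (shut), set as the call begins (left out, the last holds). The fingers move at their own pace and stop on an object; the grip force is fixed at half the most. Time passes only in rows, so rows that repeat a pose let the fingers close, or fill a call up. It gives the time, the measured TCP pose, the force, the opening and the grip force at its end, in the units of the state.
- ctrl.get_obs(): the state, without advancing time (a new reading comes with each control period).
- ctrl.get_image(name): name is "scene" or "top" or "wrist"; returns the picture (400x640x3 uint8, red, green, blue); there is no depth.
- ctrl.get_calibration(name): a dict with "fov_y" (degrees; the focal length in pixels is half the picture's height over the tangent of half this angle, whatever the lens; pixels are square), "cx", "cy" (the principal point, pixels), "dist" ([k1, k2, p1, p2, k3] as OpenCV has them; the pictures are not rectified), "rvec" (rotation vector, rad) and "tvec" (3), from world to camera coordinates, as OpenCV has them. Camera axes: x right, y down, z forward; pixel columns grow to the right and rows downward; lengths in mm; the calibration is good to about 2 mm. A picture is of the moment at which its call begins: read the wrist's pose just before it. get_calibration takes no time and is no camera call; for the wrist camera it gives the pose at the moment of the call.
- ctrl.close_job(): hands the job in; it is judged then, once.
Trained networks look in the newest picture that a camera, given by its name, has taken for a name from the list of things; names that differ only in an ending like _2 or _b are one class to them, and where a whole thing is asked for, a point or a joint stands for the part that bears it (a point fixed in the world has none). Each returns a list of dicts, best first, with "score" (0 to 1); they miss things now and then, are a little off and sometimes report something else, mostly with a low value. They report only what shows in the picture. A call takes as long as a camera call.
- ctrl.outline_of(name, camera): "pixels" (400x640 bool, what is visible of it) and "box" ([left, top, right, bottom] in pixels, round what is visible of it).
- ctrl.pinpoint(name, camera): "uv" ([column, row] in pixels: a listed point, or the origin of a listed thing).
The state is a dict: "t": time; "qpos": joint angles; "qvel": joint speeds; "joint_torque": joint torques, N m; "ee_pos": TCP position; "orientation": TCP orientation; "ft_force": force on the tool from outside, world axes, zero at the start; "moment": the same for the moment, N m; "width": finger opening in mm; "grasp_force": force on a finger pad.
Only numpy, scipy, OpenCV 4.12 (cv2) and the standard library are available. Lean on these libraries where they do the work, as an engineer would, in place of code of your own. Each camera call takes 0.05 s, during which the arm holds its last target. There are 200 camera calls.

TASK

Make the varnish dispenser that leans in its cradle ready for use. First take away the steel feather-twisting tool that lies across the cradle's two posts and lay it, not drop it, flat inside the blue-lined tray; then swing the dispenser's red flip-up guard right back off the cap, and unscrew the white cap counter-clockwise a quarter turn, to its stop. Leave the guard open, and leave the other things on the bench where they stand.

Things in the scene. Friction and masses are not known exactly. Their poses are not given: they have to be found in the camera images.
- cradle: Fixed black base plate, 270 x 180 x 12 mm, carrying a leaning metal canister. Origin on the bench under the canister's foot; z up; -x is its front, where the canister leans to (to the robot's right and partly towards the robot: yaw 0.9 to 1.5 rad). Plate spans x -210 to 60, y +-90 mm. Wooden cheeks beside the canister: y +-40 to +-52, x -75 to 35, up to z 87 mm.
- posts (a point): Midway between the cradle's two front wooden posts, at notch-floor height (166 mm above the bench). Axes as the cradle's. The posts stand at y +-62 mm, each 44 mm in x and 12 mm in y, top notch 24 mm wide in x between prongs 14 mm high. The feather-twisting tool lies in both notches, along y.
- canister_foot (a point): Centre of the foot of the metal canister with orange band (radius 36 mm, fixed), 42 mm above the bench. z is the canister's axis, leaning 35 deg from vertical to the cradle's front: (-0.574, 0, 0.819) in the cradle's axes. So the gripper must tilt 35 deg to grip the cap squarely. The cap's top is 166 mm from here along z.
- twister: The obstacle: loose steel feather-twisting tool, round handle 18 mm thick, 164 mm long (dark rings at its middle, copper band near its tail), wire loop at its +x end. It reaches 82 mm from the handle's middle at the tail and 103 mm at the loop, 185 mm in all. Origin on its underside below the handle's middle. 0.06 to 0.13 kg.
- twister_mid (a point): Point on the tool's axis at the middle of its handle, near its centre of mass; x along the handle towards the wire loop. 175 mm above the bench at the start. Between the posts it is free to grip from above.
- tray: Fixed dark wooden tray with a blue floor, 260 (x) x 100 (y) x 22 mm, open on top, walls and floor 5 mm thick (inside 250 x 90 mm). Origin under its centre on the bench. It may stand left or right of the cradle, with varying yaw. The tool just fits lying along the tray's x; lying flat, its axis is 14 mm above the bench.
- guard (a joint): Red flip-up guard: angle 0 = shut (starts 0 to 0.08), 2.6 rad = stop. Light (30 g), hinge friction 0.02 N m, stays where left. A hood 66 mm wide with side skirts encloses the cap; a tongue 14 mm wide reaches forward from it to a round end. It swings up and over, to the cradle's back; the tongue points straight up at 2.2 rad. Beyond 1.9 rad it is clear of a gripper at the cap.
- guard_tip (a point): Centre of the round end (20 mm diameter, 14 mm wide along the hinge axis) of the guard's tongue, moving with it; it can be pinched across its 14 mm, 32 mm clear of the hood. In guard_hinge's frame at (-106, 0, 22 mm) when shut; opening turns it about +y there. Shut, 146 mm above the bench; the twisting tool crosses about 38 mm from it along the canister's axis.
- guard_hinge (a point): Middle of the guard's hinge axis, fixed on the canister, 42 mm from the canister's axis. Its axes are the canister's: z along the leaning axis (up and to the front), y the hinge axis (level, the cradle's y), x up and to the back.
- cap (a joint): White round screw cap: turn angle, 0 = tight, 1.57 rad = unscrewed to its stop; it starts at 0 to 0.2. Grows counter-clockwise looking down on the cap. Friction 0.12 N m; it stays where it is left and does not rise or come off.
- cap_top (a point): Centre of the top face of the white cap, 46 mm diameter, 28 mm high. z points out along the leaning axis; x, y turn with the cap. Below it the neck is 17 mm in radius, widening to 36 mm over the next 26 mm. A hinge bracket 22 mm wide stands behind, from 36 mm off the axis: grip with the fingers left and right (along the cradle's y, give or take 0.8 rad).
- hookbox: Bystander: grey flat hook box with a clear lid and coloured inserts, 192 x 112 x 55 mm, 1.2 kg, on the other side of the cradle from the tray. Origin under its centre.
- spool: Bystander: white thread spool with brown thread, 44 mm diameter, 60 mm high, on the near side, left. Origin under its centre.
- stacker: Bystander: brass hair stacker, 48 mm diameter, 100 mm high, on the far side, left. Origin under its centre.
- jar: Bystander: amber glass jar, 52 mm diameter, 75 mm high, on the far side, right. Origin under its centre.
- wax: Bystander: green wax box, 75 x 45 x 30 mm, on the near side, right. Origin under its centre.

How it is judged (in metres and radians):
On the way, in this order (a step that is already met when the one before it is completed fails the run):
1. the feather-twisting tool lies flat inside the tray, let go (x of twister_mid in the frame of tray between -0.05 and 0.05 m and y of twister_mid in the frame of tray between -0.04 and 0.04 m and height (world z) of twister_mid below 0.022 m and contact force between the fingers and twister below 0.1 N and linear speed of twister below 0.05 m/s), for 0.2 s.
2. the guard is swung back, past 1.9 rad (value of joint guard above 1.9 rad), for 0.2 s.
3. the cap is unscrewed past 1.3 rad with the guard open (value of joint cap above 1.3 rad and value of joint guard above 1.9 rad), for 0.2 s.
At the end, for the whole second after the job is handed in: The feather-twisting tool lies at rest flat inside the tray (its middle within 50 mm along and 40 mm across of the tray's centre, its axis less than 22 mm above the bench), the guard stands open beyond 1.9 rad and the cap is unscrewed beyond 1.3 rad (all of step 3 and x of twister_mid in the frame of tray between -0.05 and 0.05 m and y of twister_mid in the frame of tray between -0.04 and 0.04 m and height (world z) of twister_mid below 0.022 m and linear speed of twister below 0.03 m/s); the robot touches nothing.
It fails at once if the feather-twisting tool is dropped or thrown (faster than 0.7 m/s out of the fingers) (linear speed of twister above 0.7 m/s and contact force between the fingers and twister below 0.05 N).
It fails at once if a bystander is pushed more than 30 mm or knocked over (distance of any of hookbox, spool, stacker, jar, wax from where it was at the start of the episode above 0.03 m or angle between any of spool, stacker, jar's own z axis and vertical above 0.6 rad).
It also fails if it takes over 72 s, if anything falls off the work surface, if the arm or the gripper's body presses on something with over 40 N, if the wrist force passes 120 N, or if a joint passes its speed limit or range.

## Working session

There is one attempt and no reset: what is moved stays moved. The work goes in short steps, Python scripts to look and compute and a tool call to move; the robot and the scene stay as the last step left them, time stands still between calls to the robot, and variables do not carry over. Pictures are saved under pics/ and viewed, at most 10 in all, crops included, and the job is handed in when it is done.

Besides the shell and the picture viewer there is one more tool, called after "Request:" in YAML: its name, and indented under it one key for each argument. apply_moves: Moves the arm, as the interface text tells. Its arguments: {"type":"object","properties":{"targets":{"type":"array"},"gripper":{"type":"number"}},"required":["targets"]}

```bash
ls; mkdir -p pics; cat > h.py <<'E'
import numpy as np, cv2
from workcell import ctrl
from scipy.spatial.transform import Rotation as R
def cal(n):
    c=ctrl.get_calibration(n); f=200/np.tan(np.radians(c['fov_y'])/2)
    K=np.array([[f,0,c['cx']],[0,f,c['cy']],[0,0,1]])
    return K,np.array(c['dist'],float),np.array(c['rvec'],float),np.array(c['tvec'],float)
def ray(C,uv):
    K,d,r,t=C; p=cv2.undistortPoints(np.array([[uv]],float),K,d)[0,0]
    M=R.from_rotvec(r).as_matrix(); return -M.T@t, M.T@np.array([p[0],p[1],1])
def onz(C,uv,z):
    o,v=ray(C,uv); return o+v*(z-o[2])/v[2]
def tri(obs):
    A=np.zeros((3,3));b=np.zeros(3)
    for C,uv in obs:
        o,v=ray(C,uv); v=v/np.linalg.norm(v); P=np.eye(3)-np.outer(v,v); A+=P;b+=P@o
    return np.linalg.solve(A,b)
def proj(C,p):
    K,d,r,t=C; return cv2.projectPoints(np.array(p,float).reshape(-1,3),r,t,K,d)[0][:,0]
def save(n,img): cv2.imwrite('pics/'+n,img[:,:,::-1])
E
python3 - <<'E'
from h import *
print(ctrl.grip_point_offset); o=ctrl.get_obs(); print(o['ee_pos'],o['orientation'],o['width'])
names=['posts','canister_foot','twister_mid','tray','guard_tip','guard_hinge','cap_top','cradle','hookbox','spool','stacker','jar','wax']
Z=dict(posts=166,canister_foot=42,twister_mid=175,guard_tip=146)
for cam in ['scene','top']:
    im=ctrl.get_image(cam); save(cam+'0.png',im); C=cal(cam); print(cam, ray(C,(320,200)))
    for n in names:
        for r in ctrl.pinpoint(n,cam)[:2]:
            print(n,round(r['score'],2),np.round(r['uv'],1), np.round(onz(C,r['uv'],Z.get(n,0)),1) )
E
```

```text
pics
18.700000000000003
[238.98175965 576.91797163 221.89940788] [-6.12941072e-01 -3.08091566e+00  2.32332190e-03] 88.015940650746
scene (array([1256.54711422, -210.72072208, 1162.62031064]), array([-0.53589167,  0.17512197, -0.82599796]))
posts 0.88 [287.6 184.3] [545.  -60.3 166. ]
canister_foot 0.72 [353.  222.5] [619.6  87.5  42. ]
twister_mid 0.59 [287.  177.9] [532.8 -58.2 175. ]
tray 0.98 [192.1 239. ] [ 526.2 -319.7    0. ]
tray 0.2 [319.  184.3] [451.   48.4   0. ]
guard_tip 0.71 [293.2 187.6] [544.1 -46.8 146. ]
guard_hinge 0.66 [333.  187.1] [471.   82.8   0. ]
cap_top 0.57 [318.8 186. ] [456.4  46.2   0. ]
cradle 0.97 [353.1 232.9] [626.1  88.5   0. ]
hookbox 0.57 [414.9 180.7] [514.3 310.9   0. ]
spool 0.77 [350.8 166.3] [415.7 153.8   0. ]
stacker 0.65 [421.  249.4] [722.8 240.9   0. ]
jar 0.8 [234.5 290.8] [ 700.7 -242.9    0. ]
wax 0.55 [263.4 189.5] [ 424.8 -103.9    0. ]
top (array([ 3.36446269e+02, -9.60157869e-01,  1.15523797e+03]), array([ 0.21758693, -0.01009834, -0.97614311]))
posts 0.77 [345.9 209.3] [539.3 -65.8 166. ]
canister_foot 0.83 [279.5 181.6] [625.5  85.1  42. ]
twister_mid 0.66 [342.4 212.5] [530.4 -58.2 175. ]
tray 0.98 [446.8 233.2] [ 523.6 -324.2    0. ]
tray 0.3 [345.  209.3] [573.2 -74.5   0. ]
guard_tip 0.91 [339.3 203.6] [555.2 -52.7 146. ]
guard_hinge 0.74 [295.3 173.5] [658.5  50.4   0. ]
guard_hinge 0.31 [245.9 270.1] [416.5 156.9   0. ]
cap_top 0.63 [294.5 174.1] [656.9  52.3   0. ]
cradle 0.95 [280.5 186.9] [623.   85.2   0. ]
spool 0.69 [244.3 266.3] [425.3 161.3   0. ]
stacker 0.76 [217. 149.] [714.9 250.2   0. ]
jar 0.4 [277.1 180.3] [639.4  94.4   0. ]
wax 0.74 [357.2 268.9] [ 429.9 -107.3    0. ]
```

View pics/scene0.png

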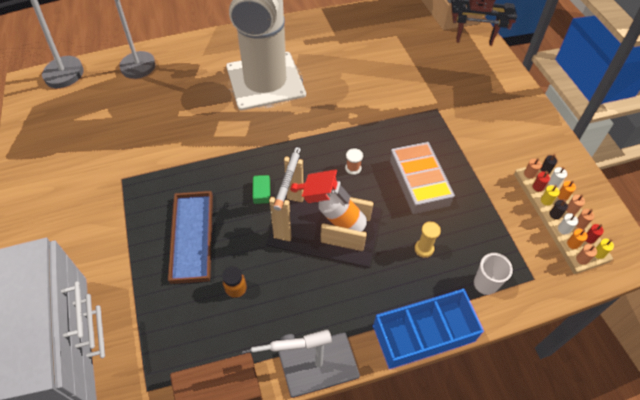

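View pics/top0.png

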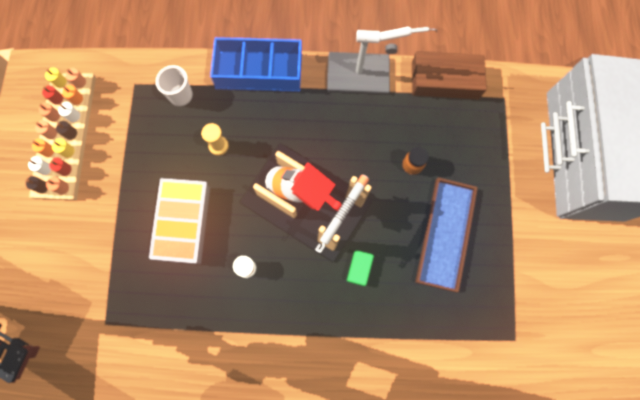

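```bash
python3 - <<'E'
from h import *
S={};
for cam in ['scene','top']:
    ctrl.get_image(cam); S[cam]=cal(cam)
D={}
for n in ['posts','canister_foot','twister_mid','guard_tip','guard_hinge','cap_top','cradle','tray']:
    obs=[]
    for cam in S:
        r=ctrl.pinpoint(n,cam)
        if r: obs.append((S[cam],r[0]['uv']))
    if len(obs)==2: D[n]=tri(obs); print(n,np.round(D[n],1),[np.round(proj(C,D[n])[0]-uv,1) for C,uv in obs])
# tray yaw & twister outline
from itertools import product
for n,z in [('tray',22),('twister',175),('cradle',12)]:
  for cam in S:
    r=ctrl.outline_of(n,cam)
    if not r: continue
    ys,xs=np.nonzero(r[0]['pixels']); pts=np.array([onz(S[cam],(x,y),z)[:2] for x,y in zip(xs,ys)],np.float32)
    rect=cv2.minAreaRect(pts); b=cv2.boxPoints(rect)
    print(n,cam,round(r[0]['score'],2),len(xs),np.round(rect[0],1),np.round(rect[1],1),round(rect[2],1)); print(np.round(b).tolist())
E
```

```text
posts [540.8 -65.2 169.4] [array([-1.5,  0. ]), array([-1.7, -0.4])]
canister_foot [ 620.1 -113.9  215.3] [array([ 81.1, -36. ]), array([ 94.4, -13.6])]
twister_mid [529.3 -60.6 166.5] [array([-0.5,  0. ]), array([-0.6, -0.2])]
guard_tip [553.1 -47.1 164.8] [array([-1.7,  0.1]), array([-1.8, -0.5])]
guard_hinge [602.   38.3 191.5] [array([-0.6,  0.1]), array([-0.6, -0.2])]
cap_top [626.1  83.5 265.9] [array([ 44.1, -16.2]), array([53.8,  5.3])]
cradle [626.4  83.2  11.1] [array([ 1.4, -0.2]), array([1.4, 0.4])]
tray [ 523.7 -325.2   -1.9] [array([-1.7, -0.1]), array([-1.8, -0.4])]
tray scene 0.76 3564 [ 527.1 -318.1] [104.2 270.7] 78.0
[[384.0, -341.0], [649.0, -397.0], [670.0, -295.0], [406.0, -239.0]]
tray top 0.64 4560 [ 519.8 -318.4] [106.5 263.3] 78.5
[[380.0, -344.0], [638.0, -397.0], [659.0, -292.0], [401.0, -240.0]]
twister scene 0.87 467 [534.7 -59.4] [ 19.7 182.5] 60.3
[[451.0, -23.0], [609.0, -113.0], [619.0, -96.0], [460.0, -6.0]]
twister top 0.73 812 [529.4 -57. ] [ 21.1 187.5] 59.8
[[443.0, -19.0], [605.0, -113.0], [616.0, -95.0], [454.0, -1.0]]
cradle scene 0.73 7685 [540.4  36.3] [299.  294.3] 60.0
[[338.0, -20.0], [593.0, -167.0], [743.0, 92.0], [488.0, 239.0]]
cradle top 0.8 7519 [597.6  15.9] [270.3 204.1] 60.1
[[442.0, -50.0], [619.0, -152.0], [753.0, 82.0], [577.0, 184.0]]
```

The scene view shows the twister across the posts from about (297,152) to (278,232), the red guard at (320,185), and the tray at (190,237). The top view agrees, with the loop end near the robot at (323,245), the tray centre at (447,234), and the bystanders well apart. I'll move above the tool and look with the wrist camera.

Request:
apply_moves:
  targets:
    - {"tx": 0, "ty": 0, "tz": 0.05, "spin": 0}
    - {"tx": 0.0, "ty": 0, "tz": 0.1, "spin": -2}
    - {"tx": 0.02, "ty": -0.04, "tz": 0.12, "spin": -4}
    - {"tx": 0.04, "ty": -0.08, "tz": 0.14, "spin": -7}
    - {"tx": 0.06, "ty": -0.12, "tz": 0.14, "spin": -7}
    - {"tx": 0.08, "ty": -0.16, "tz": 0.14, "spin": -7}
    - {"tx": 0.1, "ty": -0.2, "tz": 0.14, "spin": -7}
    - {"tx": 0.12, "ty": -0.25, "tz": 0.14, "spin": -7}
  gripper: 0.0

```text
t: 3.4
ee_pos: [358.3, 329.7, 362.9]
orientation: [0.799, 3.038, 0.001]
ft_force: [0.3, -0.1, 0.0]
width: 43.9
grasp_force: 0.0
```

Request:
apply_moves:
  targets:
    - {"tx": 0.02, "ty": -0.045, "tz": 0, "spin": 0}
    - {"tx": 0.04, "ty": -0.09, "tz": 0, "spin": 0}
    - {"tx": 0.06, "ty": -0.135, "tz": 0, "spin": 0}
    - {"tx": 0.08, "ty": -0.18, "tz": 0, "spin": 0}
    - {"tx": 0.1, "ty": -0.225, "tz": 0, "spin": 0}
    - {"tx": 0.12, "ty": -0.27, "tz": 0, "spin": 0}
    - {"tx": 0.14, "ty": -0.315, "tz": 0, "spin": 0}
    - {"tx": 0.158, "ty": -0.36, "tz": 0, "spin": 0}

```text
t: 4.2
ee_pos: [516.3, -31.1, 363.0]
orientation: [0.8, 3.037, 0.0]
ft_force: [0.1, 1.6, -0.7]
width: 43.9
grasp_force: 0.0
```

```bash
cat > look.py <<'E'
from h import *
import sys
tag=sys.argv[1]
o=ctrl.get_obs(); Cw=cal('wrist'); im=ctrl.get_image('wrist'); save(tag+'.png',im)
M=R.from_rotvec(o['orientation']).as_matrix()
print('t',o['t'],'ee',np.round(o['ee_pos'],1),'yaw y',np.degrees(np.arctan2(M[1,1],M[0,1])).round(2),'tilt',M[2,2].round(4),'q',np.round(o['qpos'],2),'w',o['width'])
Z=dict(posts=166,canister_foot=42,twister_mid=175,guard_tip=146,guard_hinge=189,cap_top=178)
for n in sys.argv[2:]:
    z=Z.get(n,0)
    for r in ctrl.pinpoint(n,'wrist')[:1]: print(n,round(r['score'],2),np.round(r['uv']),np.round(onz(Cw,r['uv'],z),1))
    if n not in Z:
      z={'twister':175,'tray':22,'cradle':12}.get(n,0)
      for r in ctrl.outline_of(n,'wrist')[:1]:
        ys,xs=np.nonzero(r['pixels']); pts=np.array([onz(Cw,p,z)[:2] for p in zip(xs,ys)],np.float32)
        rc=cv2.minAreaRect(pts); print(n,'outline',round(r['score'],2),np.round(rc[0],1),np.round(rc[1],1),round(rc[2],1), np.round(cv2.boxPoints(rc)).tolist())
E
python3 look.py w1 posts twister_mid guard_tip guard_hinge canister_foot twister cradle
```

```text
t 4.2 ee [516.3 -31.1 363. ] yaw y 60.48 tilt -1.0 q [-0.08  0.12  1.71  0.    1.31 -1.14] w 43.933026156394156
posts 0.72 [311. 210.] [544.5 -64.4 166. ]
twister_mid 0.76 [306. 209.] [538.2 -66.5 175. ]
guard_tip 0.73 [326. 204.] [551.7 -48.8 146. ]
guard_hinge 0.85 [424. 212.] [601.   44.6 189. ]
twister outline 0.79 [531.5 -56.7] [ 18.6 188.3] 59.3 [[446.0, -17.0], [608.0, -113.0], [617.0, -97.0], [455.0, -1.0]]
cradle 0.62 [423. 178.] [630.9  88.9   0. ]
cradle outline 0.67 [617.   7.] [280.4 243.7] 60.0 [[441.0, -53.0], [652.0, -175.0], [793.0, 67.0], [582.0, 189.0]]
```

Request:
apply_moves:
  targets:
    - {"tx": 0.022, "ty": -0.032, "tz": -0.02, "spin": 0}
    - {"tx": 0.022, "ty": -0.032, "tz": -0.05, "spin": 0}
    - {"tx": 0.022, "ty": -0.032, "tz": -0.09, "spin": 0}
    - {"tx": 0.022, "ty": -0.032, "tz": -0.12, "spin": 0}
    - {"tx": 0.022, "ty": -0.032, "tz": -0.135, "spin": 0}
    - {"tx": 0.022, "ty": -0.032, "tz": -0.143, "spin": 0}
    - {"tx": 0.022, "ty": -0.032, "tz": -0.143, "spin": 0}
    - {"tx": 0.022, "ty": -0.032, "tz": -0.143, "spin": 0}

```text
t: 5.5
ee_pos: [538.4, -60.7, 220.6]
orientation: [0.799, 3.037, 0.0]
ft_force: [-0.3, -0.8, 0.5]
width: 43.9
grasp_force: 0.0
```

```bash
python3 look.py w2 twister_mid posts guard_tip guard_hinge twister; python3 -c "
from h import *
C=cal('wrist'); o=ctrl.get_obs(); print(proj(C,[o['ee_pos'],[o['ee_pos'][0],o['ee_pos'][1],175]]))"
```

```text
t 5.5 ee [538.4 -60.7 220.6] yaw y 60.53 tilt -1.0 q [-0.13  0.3   1.82 -0.    1.02 -1.19] w 43.94904133058359
twister_mid 0.59 [322. 222.] [538.  -61.6 175. ]
posts 0.64 [321. 221.] [539.9 -63.3 166. ]
guard_tip 0.71 [349. 212.] [550.1 -45.3 146. ]
guard_hinge 0.78 [512. 235.] [601.   40.8 189. ]
twister 0.75 [324. 216.] [588.2 -88.7   0. ]
twister outline 0.57 [522.5 -51.6] [ 18.7 168. ] 59.2 [[446.0, -17.0], [590.0, -103.0], [599.0, -87.0], [455.0, -1.0]]
[[323.09136657 250.86564528]
 [323.3728725  221.75616622]]
```

View pics/w2.png

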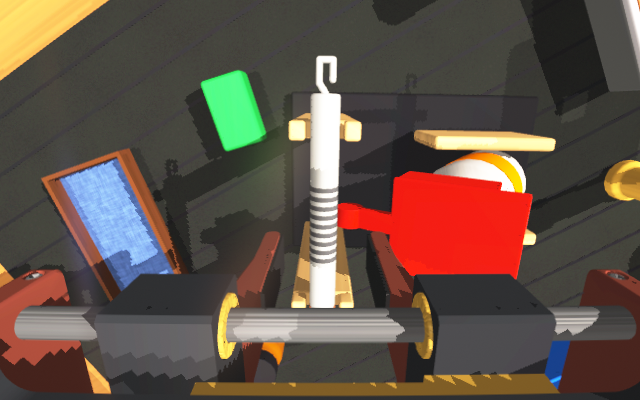

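The wrist picture shows the tool handle running straight down at column 324, with the rings centred near (324,224), which is where the TCP projects (323,222). The tongue end is at (349,215), clear of the fingers. I'll go down, then close.

Request:
apply_moves:
  targets:
    - {"tx": 0, "ty": -0.001, "tz": -0.015, "spin": -0.5}
    - {"tx": 0, "ty": -0.001, "tz": -0.03, "spin": -0.5}
    - {"tx": 0, "ty": -0.001, "tz": -0.042, "spin": -0.5}
    - {"tx": 0, "ty": -0.001, "tz": -0.05, "spin": -0.5}
    - {"tx": 0, "ty": -0.001, "tz": -0.0535, "spin": -0.5}
    - {"tx": 0, "ty": -0.001, "tz": -0.0535, "spin": -0.5}
    - {"tx": 0, "ty": -0.001, "tz": -0.0535, "spin": -0.5}
    - {"tx": 0, "ty": -0.001, "tz": -0.0535, "spin": -0.5}

```text
t: 6.65
ee_pos: [538.2, -62.1, 166.7]
orientation: [0.813, 3.034, 0.0]
ft_force: [-0.5, 0.1, -1.4]
width: 44.0
grasp_force: 0.0
```

Request:
apply_moves:
  targets:
    - {"tx": 0, "ty": 0, "tz": 0, "spin": 0}
    - {"tx": 0, "ty": 0, "tz": 0, "spin": 0}
    - {"tx": 0, "ty": 0, "tz": 0, "spin": 0}
    - {"tx": 0, "ty": 0, "tz": 0, "spin": 0}
    - {"tx": 0, "ty": 0, "tz": 0, "spin": 0}
    - {"tx": 0, "ty": 0, "tz": 0, "spin": 0}
    - {"tx": 0, "ty": 0, "tz": 0, "spin": 0}
    - {"tx": 0, "ty": 0, "tz": 0, "spin": 0}
  gripper: 0.9

```text
t: 7.45
ee_pos: [537.8, -62.0, 166.3]
orientation: [0.813, 3.034, 0.0]
ft_force: [0.1, 0.4, 1.9]
width: 17.1
grasp_force: 30.0
```

Request:
apply_moves:
  targets:
    - {"tx": 0, "ty": 0, "tz": 0.01, "spin": 0}
    - {"tx": 0, "ty": 0, "tz": 0.03, "spin": 0}
    - {"tx": 0, "ty": 0, "tz": 0.05, "spin": 0}
    - {"tx": 0, "ty": -0.01, "tz": 0.06, "spin": 2}
    - {"tx": 0, "ty": -0.03, "tz": 0.065, "spin": 5}
    - {"tx": -0.005, "ty": -0.06, "tz": 0.065, "spin": 9}
    - {"tx": -0.005, "ty": -0.09, "tz": 0.065, "spin": 13}
    - {"tx": -0.01, "ty": -0.12, "tz": 0.065, "spin": 18}

```text
t: 8.25
ee_pos: [528.0, -183.1, 231.9]
orientation: [0.323, 3.124, -0.0]
ft_force: [-0.2, 0.1, -1.4]
width: 17.2
grasp_force: 30.0
```

Request:
apply_moves:
  targets:
    - {"tx": 0, "ty": -0.03, "tz": 0, "spin": 0}
    - {"tx": 0, "ty": -0.06, "tz": 0, "spin": 0}
    - {"tx": -0.002, "ty": -0.09, "tz": -0.01, "spin": 0}
    - {"tx": -0.003, "ty": -0.115, "tz": -0.03, "spin": 0}
    - {"tx": -0.004, "ty": -0.13, "tz": -0.06, "spin": 0}
    - {"tx": -0.004, "ty": -0.138, "tz": -0.09, "spin": 0}
    - {"tx": -0.004, "ty": -0.14, "tz": -0.11, "spin": 0}
    - {"tx": -0.004, "ty": -0.14, "tz": -0.12, "spin": 0}

```text
t: 9.05
ee_pos: [522.7, -321.9, 109.5]
orientation: [-0.329, -3.122, -0.002]
ft_force: [-0.2, 0.4, -0.9]
width: 17.1
grasp_force: 30.0
```

```bash
python3 look.py w3 tray twister; python3 - <<'E'
from h import *
for cam in ['scene','top']:
    im=ctrl.get_image(cam); save('p_%s.png'%cam,im)
a=cv2.imread('pics/w3.png');b=cv2.imread('pics/p_scene.png')[140:310,100:370]
b=cv2.resize(b,None,fx=640/270,fy=400/170); cv2.imwrite('pics/m3.png',cv2.resize(np.vstack([a,b]),(480,600)))
E
```

```text
t 9.05 ee [ 522.7 -321.9  109.5] yaw y 77.95 tilt -1.0 q [-0.57  0.55  1.72 -0.    0.87 -1.93] w 17.147093479510655
tray outline 0.71 [ 551.9 -112.1] [173.9  76.5] 2.4 [[463.0, -78.0], [467.0, -154.0], [640.0, -147.0], [637.0, -70.0]]
twister 0.72 [330. 250.] [ 572.6 -327.4    0. ]
twister outline 0.76 [ 488.4 -313.9] [ 11.6 113.4] 77.6 [[432.0, -307.0], [543.0, -332.0], [545.0, -320.0], [434.0, -296.0]]
```

View pics/m3.png

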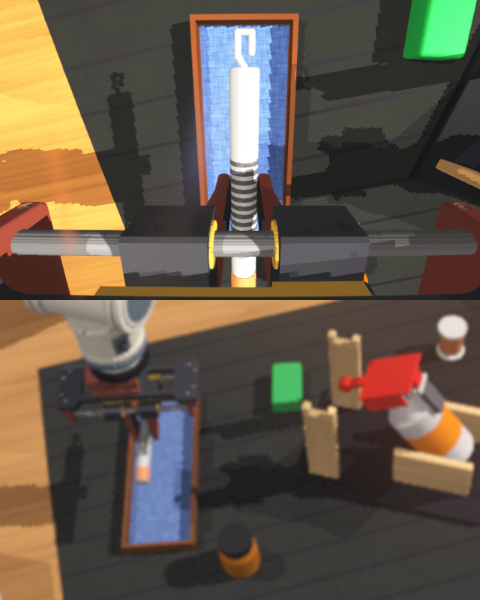

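The tool hangs level and parallel to the tray: in the wrist crop the loop end is at (245,35), between walls at columns 197 and 292. I'll lower it slowly, then open partway.

Request:
apply_moves:
  targets:
    - {"tx": 0, "ty": 0.001, "tz": -0.03, "spin": 0.3}
    - {"tx": 0, "ty": 0.001, "tz": -0.055, "spin": 0.3}
    - {"tx": 0, "ty": 0.001, "tz": -0.075, "spin": 0.3}
    - {"tx": 0, "ty": 0.001, "tz": -0.088, "spin": 0.3}
    - {"tx": 0, "ty": 0.001, "tz": -0.095, "spin": 0.3}
    - {"tx": 0, "ty": 0.001, "tz": -0.1, "spin": 0.3}
    - {"tx": 0, "ty": 0.001, "tz": -0.102, "spin": 0.3}
    - {"tx": 0, "ty": 0.001, "tz": -0.102, "spin": 0.3}

```text
t: 10.2
ee_pos: [524.1, -321.2, 9.6]
orientation: [0.32, 3.125, -0.001]
ft_force: [0.5, -0.0, -0.3]
width: 17.4
grasp_force: 30.0
```

Request:
apply_moves:
  targets:
    - {"tx": 0, "ty": 0, "tz": -0.001, "spin": 0}
    - {"tx": 0, "ty": 0, "tz": -0.001, "spin": 0}
    - {"tx": 0, "ty": 0, "tz": -0.001, "spin": 0}
    - {"tx": 0, "ty": 0, "tz": -0.001, "spin": 0}
    - {"tx": 0, "ty": 0, "tz": -0.001, "spin": 0}
    - {"tx": 0, "ty": 0, "tz": -0.001, "spin": 0}
    - {"tx": 0, "ty": 0, "tz": -0.001, "spin": 0}
    - {"tx": 0, "ty": 0, "tz": -0.001, "spin": 0}

```text
t: 11.0
ee_pos: [523.8, -321.0, 8.1]
orientation: [-0.32, -3.125, 0.0]
ft_force: [-0.2, -0.2, -1.8]
width: 17.5
grasp_force: 30.0
```

Request:
apply_moves:
  targets:
    - {"tx": 0, "ty": 0, "tz": -0.001, "spin": 0}
    - {"tx": 0, "ty": 0, "tz": -0.002, "spin": 0}
    - {"tx": 0, "ty": 0, "tz": -0.002, "spin": 0}
    - {"tx": 0, "ty": 0, "tz": -0.002, "spin": 0}
    - {"tx": 0, "ty": 0, "tz": -0.002, "spin": 0}
    - {"tx": 0, "ty": 0, "tz": -0.002, "spin": 0}
    - {"tx": 0, "ty": 0, "tz": -0.002, "spin": 0}
    - {"tx": 0, "ty": 0, "tz": -0.002, "spin": 0}

```text
t: 11.8
ee_pos: [523.8, -321.0, 6.2]
orientation: [-0.32, -3.125, 0.0]
ft_force: [-0.4, -0.7, -1.4]
width: 17.4
grasp_force: 30.0
```

Request:
apply_moves:
  targets:
    - {"tx": 0, "ty": 0, "tz": 0, "spin": 0}
    - {"tx": 0, "ty": 0, "tz": 0, "spin": 0}
    - {"tx": 0, "ty": 0, "tz": 0, "spin": 0}
    - {"tx": 0, "ty": 0, "tz": 0, "spin": 0}
    - {"tx": 0, "ty": 0, "tz": 0, "spin": 0}
    - {"tx": 0, "ty": 0, "tz": 0, "spin": 0}
    - {"tx": 0, "ty": 0, "tz": 0, "spin": 0}
    - {"tx": 0, "ty": 0, "tz": 0, "spin": 0}
  gripper: 0.2

```text
t: 12.6
ee_pos: [523.8, -321.0, 6.2]
orientation: [-0.32, -3.125, 0.0]
ft_force: [0.6, 0.3, -0.4]
width: 34.8
grasp_force: 0.0
```

Request:
apply_moves:
  targets:
    - {"tx": 0, "ty": 0, "tz": 0.02, "spin": 0}
    - {"tx": 0, "ty": 0, "tz": 0.05, "spin": 0}
    - {"tx": 0, "ty": 0, "tz": 0.09, "spin": -8}
    - {"tx": 0, "ty": 0, "tz": 0.14, "spin": -16}
    - {"tx": 0.0, "ty": 0.0, "tz": 0.19, "spin": -24}
    - {"tx": 0.0, "ty": 0.0, "tz": 0.23, "spin": -32}
    - {"tx": 0.01, "ty": 0.03, "tz": 0.26, "spin": -40}
    - {"tx": 0.015, "ty": 0.07, "tz": 0.27, "spin": -48}

```text
t: 13.4
ee_pos: [540.7, -252.3, 280.4]
orientation: [1.572, 2.712, 0.001]
ft_force: [0.0, 0.4, 0.0]
width: 34.8
grasp_force: 0.0
```

```bash
python3 look.py w4 tray twister_mid guard_tip; python3 - <<'E'
from h import *
C=cal('top'); ctrl.get_image('top')
r=ctrl.pinpoint('twister_mid','top'); print([ (round(a['score'],2),np.round(onz(C,a['uv'],14),1)) for a in r[:2]])
r=ctrl.outline_of('twister','top')
for a in r[:1]:
    ys,xs=np.nonzero(a['pixels']); rc=cv2.minAreaRect(np.array([onz(C,p,14)[:2] for p in zip(xs,ys)],np.float32)); print(a['score'],rc)
E
```

```text
t 13.4 ee [ 540.7 -252.3  280.4] yaw y 29.82 tilt -1.0 q [-0.46  0.32  1.65 -0.    1.17 -0.98] w 34.84840995027757
tray 0.84 [288. 196.] [ 521.8 -319.3    0. ]
tray outline 0.56 [ 520.2 -316.9] [105.6 259.6] 78.1 [[382.0, -342.0], [636.0, -395.0], [658.0, -292.0], [404.0, -238.0]]
twister_mid 0.58 [287. 201.] [ 515.5 -270.6  175. ]
[(0.28, array([ 430. , -107.1,   14. ]))]
```

Request:
apply_moves:
  targets:
    - {"tx": 0, "ty": 0.02, "tz": 0, "spin": -8}
    - {"tx": 0.001, "ty": 0.05, "tz": 0, "spin": -16}
    - {"tx": 0.002, "ty": 0.08, "tz": 0, "spin": -24}
    - {"tx": 0.004, "ty": 0.11, "tz": 0, "spin": -32}
    - {"tx": 0.006, "ty": 0.14, "tz": 0, "spin": -40}
    - {"tx": 0.008, "ty": 0.17, "tz": 0, "spin": -48}
    - {"tx": 0.01, "ty": 0.195, "tz": 0, "spin": -56}
    - {"tx": 0.01, "ty": 0.205, "tz": -0.01, "spin": -60}

```text
t: 14.6
ee_pos: [549.6, -45.0, 266.6]
orientation: [2.719, 1.572, 0.002]
ft_force: [-0.1, -0.8, -1.2]
width: 34.8
grasp_force: 0.0
```

```bash
python3 look.py w5 guard_tip guard_hinge cradle posts;python3 -c "
from h import *
C=cal('wrist'); o=ctrl.get_obs(); print(proj(C,[o['ee_pos'],[o['ee_pos'][0],o['ee_pos'][1],146]]))
K=cal('top'); ctrl.get_image('top')
for n in ['guard_tip','guard_hinge']:
  a=ctrl.pinpoint(n,'top'); b=ctrl.pinpoint(n,'wrist')
  if a and b: print(n,tri([(K,a[0]['uv']),(C,b[0]['uv'])]))
"
```

```text
t 14.6 ee [549.6 -45.  266.6] yaw y -29.92 tilt -1.0 q [-0.1   0.26  1.75  0.    1.12  0.42] w 34.758100320068934
guard_tip 0.85 [324. 198.] [547.6 -48.  146. ]
guard_hinge 0.71 [325.  66.] [600.3  42.5 189. ]
cradle 0.71 [327.  41.] [626.5  82.7   0. ]
cradle outline 0.88 [569.6 -14.5] [310.3 227. ] 59.1 [[393.0, -89.0], [587.0, -206.0], [747.0, 60.0], [552.0, 177.0]]
[[324.87045303 252.88764302]
 [324.86835773 193.96417266]]
guard_hinge [597.6725055   38.7755324  221.30177095]
```

View pics/w5.png

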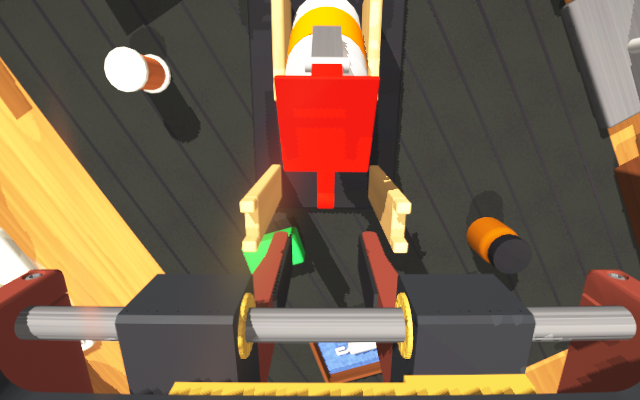

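The tongue runs straight down at column 325, ending at about row 206, and the fingers are symmetric about it. I'll go down and pinch the round end.

Request:
apply_moves:
  targets:
    - {"tx": -0.001, "ty": -0.002, "tz": -0.03, "spin": 0}
    - {"tx": -0.001, "ty": -0.002, "tz": -0.06, "spin": 0}
    - {"tx": -0.001, "ty": -0.002, "tz": -0.09, "spin": 0}
    - {"tx": -0.001, "ty": -0.002, "tz": -0.112, "spin": 0}
    - {"tx": -0.001, "ty": -0.002, "tz": -0.125, "spin": 0}
    - {"tx": -0.001, "ty": -0.002, "tz": -0.13, "spin": 0}
    - {"tx": -0.001, "ty": -0.002, "tz": -0.13, "spin": 0}
    - {"tx": -0.001, "ty": -0.002, "tz": -0.13, "spin": 0}

```text
t: 15.95
ee_pos: [548.6, -48.2, 137.2]
orientation: [2.716, 1.577, 0.002]
ft_force: [0.2, 0.4, 1.0]
width: 35.2
grasp_force: 0.0
```

Request:
apply_moves:
  targets:
    - {"tx": 0, "ty": 0, "tz": 0, "spin": 0}
    - {"tx": 0, "ty": 0, "tz": 0, "spin": 0}
    - {"tx": 0, "ty": 0, "tz": 0, "spin": 0}
    - {"tx": 0, "ty": 0, "tz": 0, "spin": 0}
    - {"tx": 0, "ty": 0, "tz": 0, "spin": 0}
    - {"tx": 0, "ty": 0, "tz": 0, "spin": 0}
    - {"tx": 0, "ty": 0, "tz": 0, "spin": 0}
    - {"tx": 0, "ty": 0, "tz": 0, "spin": 0}
  gripper: 0.9

```text
t: 16.75
ee_pos: [548.3, -48.1, 136.4]
orientation: [2.716, 1.577, 0.001]
ft_force: [1.8, -0.5, 1.2]
width: 13.9
grasp_force: 30.0
```

```bash
python3 - <<'E'
from h import *
# tip offsets (cradle x -> world xy at 60deg, z) vs guard angle, relative to shut
def tip(t):
    x=-106*np.cos(t)+22*np.sin(t); z=106*np.sin(t)+22*np.cos(t)
    return np.array([.819*x-.574*z, .574*x+.819*z])
d=np.radians(60.2)
for t in np.arange(0,2.66,0.1):
    a=tip(t)-tip(0.04); print(round(t,2),np.round([a[0]*np.cos(d),a[0]*np.sin(d),a[1]]))
E
```

```text
0.0 [ 1.  1. -4.]
0.1 [-1. -2.  6.]
0.2 [-2. -4. 17.]
0.3 [-3. -6. 27.]
0.4 [-4. -6. 38.]
0.5 [-3. -6. 49.]
0.6 [-3. -4. 60.]
0.7 [-1. -2. 70.]
0.8 [ 1.  1. 80.]
0.9 [ 3.  5. 90.]
1.0 [ 6. 10. 99.]
1.1 [  9.  15. 108.]
1.2 [ 12.  22. 116.]
1.3 [ 17.  29. 123.]
1.4 [ 21.  36. 130.]
1.5 [ 26.  45. 135.]
1.6 [ 30.  53. 139.]
1.7 [ 35.  62. 143.]
1.8 [ 41.  71. 145.]
1.9 [ 46.  80. 147.]
2.0 [ 51.  90. 147.]
2.1 [ 57.  99. 146.]
2.2 [ 62. 108. 144.]
2.3 [ 67. 117. 142.]
2.4 [ 72. 126. 138.]
2.5 [ 77. 135. 133.]
2.6 [ 82. 142. 127.]
```

Pinched at 13.9 mm. I'll swing the tip along its arc.

Request:
apply_moves:
  targets:
    - {"tx": -0.001, "ty": -0.002, "tz": 0.006, "spin": 0}
    - {"tx": -0.002, "ty": -0.004, "tz": 0.017, "spin": 0}
    - {"tx": -0.003, "ty": -0.006, "tz": 0.032, "spin": 0}
    - {"tx": -0.003, "ty": -0.006, "tz": 0.049, "spin": 0}
    - {"tx": -0.002, "ty": -0.003, "tz": 0.065, "spin": 0}
    - {"tx": 0.001, "ty": 0.001, "tz": 0.08, "spin": 0}
    - {"tx": 0.004, "ty": 0.007, "tz": 0.095, "spin": 0}
    - {"tx": 0.009, "ty": 0.015, "tz": 0.108, "spin": 0}

```text
t: 17.55
ee_pos: [556.9, -33.1, 244.5]
orientation: [2.716, 1.577, -0.0]
ft_force: [4.8, 0.2, -5.4]
width: 13.8
grasp_force: 30.0
```

Request:
apply_moves:
  targets:
    - {"tx": 0.005, "ty": 0.01, "tz": 0.012, "spin": 0}
    - {"tx": 0.012, "ty": 0.021, "tz": 0.022, "spin": 0}
    - {"tx": 0.021, "ty": 0.038, "tz": 0.031, "spin": 0}
    - {"tx": 0.029, "ty": 0.051, "tz": 0.036, "spin": 0}
    - {"tx": 0.037, "ty": 0.065, "tz": 0.039, "spin": 0}
    - {"tx": 0.045, "ty": 0.079, "tz": 0.039, "spin": 0}
    - {"tx": 0.053, "ty": 0.093, "tz": 0.036, "spin": 0}
    - {"tx": 0.053, "ty": 0.093, "tz": 0.036, "spin": 0}

```text
t: 18.35
ee_pos: [611.5, 60.7, 281.2]
orientation: [2.714, 1.578, 0.003]
ft_force: [4.8, -1.9, 5.2]
width: 13.6
grasp_force: 30.0
```

Request:
apply_moves:
  targets:
    - {"tx": 0.005, "ty": 0.009, "tz": -0.002, "spin": 0}
    - {"tx": 0.01, "ty": 0.018, "tz": -0.006, "spin": 0}
    - {"tx": 0.015, "ty": 0.027, "tz": -0.011, "spin": 0}
    - {"tx": 0.017, "ty": 0.031, "tz": -0.014, "spin": 0}
    - {"tx": 0.017, "ty": 0.031, "tz": -0.014, "spin": 0}
    - {"tx": 0.017, "ty": 0.031, "tz": -0.014, "spin": 0}
    - {"tx": 0.017, "ty": 0.031, "tz": -0.014, "spin": 0}
    - {"tx": 0.017, "ty": 0.031, "tz": -0.014, "spin": 0}

```text
t: 19.15
ee_pos: [628.8, 90.7, 267.7]
orientation: [2.714, 1.576, 0.006]
ft_force: [7.4, -1.6, 4.1]
width: 13.9
grasp_force: 30.0
```

Request:
apply_moves:
  targets:
    - {"tx": 0, "ty": 0, "tz": 0, "spin": 0}
    - {"tx": 0, "ty": 0, "tz": 0, "spin": 0}
    - {"tx": 0, "ty": 0, "tz": 0, "spin": 0}
    - {"tx": 0, "ty": 0, "tz": 0.02, "spin": 0}
    - {"tx": 0, "ty": 0, "tz": 0.05, "spin": 0}
    - {"tx": 0, "ty": 0, "tz": 0.07, "spin": 0}
    - {"tx": -0.02, "ty": -0.035, "tz": 0.07, "spin": 0}
    - {"tx": -0.04, "ty": -0.069, "tz": 0.07, "spin": 0}
  gripper: 0.3

```text
t: 19.95
ee_pos: [586.1, 22.0, 336.3]
orientation: [-2.715, -1.581, 0.0]
ft_force: [0.3, -0.5, -1.0]
width: 30.6
grasp_force: 0.0
```

Request:
apply_moves:
  targets:
    - {"tx": -0.02, "ty": -0.035, "tz": -0.0, "spin": -3}
    - {"tx": -0.03, "ty": -0.05, "tz": -0.02, "spin": -3}
    - {"tx": -0.03, "ty": -0.05, "tz": -0.04, "spin": -3}
    - {"tx": -0.03, "ty": -0.05, "tz": -0.04, "spin": -3}
    - {"tx": -0.03, "ty": -0.05, "tz": -0.04, "spin": -3}
    - {"tx": -0.03, "ty": -0.05, "tz": -0.04, "spin": -3}
    - {"tx": -0.03, "ty": -0.05, "tz": -0.04, "spin": -3}
    - {"tx": -0.03, "ty": -0.05, "tz": -0.04, "spin": -3}
  gripper: -0.7

```text
t: 20.75
ee_pos: [557.2, -27.7, 296.8]
orientation: [2.756, 1.507, 0.001]
ft_force: [-0.2, 0.6, -0.7]
width: 74.5
grasp_force: 0.0
```

```bash
python3 look.py w6 cap_top guard_hinge guard_tip;python3 - <<'E'
from h import *
C=cal('wrist'); print(proj(C,[[576.1,.6,178],[580.2,7.8,166.5]]))
for cam in ['scene','top']:
    im=ctrl.get_image(cam); save('q_%s.png'%cam,im); K=cal(cam)
    for n in ['cap_top','guard_tip']:
        b=ctrl.pinpoint(n,cam)
        if b: print(cam,n,b[0]['score'],onz(K,b[0]['uv'],178 if n=='cap_top' else 277))
a=cv2.imread('pics/w6.png');b=cv2.imread('pics/q_scene.png')[130:300,200:470]
cv2.imwrite('pics/m6.png',cv2.resize(np.vstack([a,cv2.resize(b,(640,400))]),(480,600)))
E
```

```text
t 20.75 ee [557.2 -27.7 296.8] yaw y -32.67 tilt -1.0 q [-0.07  0.24  1.71 -0.    1.19  0.5 ] w 74.45618993076987
cap_top 0.95 [326. 148.] [579.9   5.8 178. ]
guard_hinge 0.78 [324.  92.] [602.9  44.2 189. ]
guard_tip 0.32 [162.  97.] [478.  122.5 146. ]
[[325.73899628 155.46721112]
 [325.19270741 144.08775286]]
scene cap_top 0.58 [572.4134211   2.2095397 178.       ]
scene guard_tip 0.67 [625.62534941  91.21331341 277.        ]
top cap_top 0.26 [ 496.73767565 -276.74803972  178.        ]
```

View pics/m6.png

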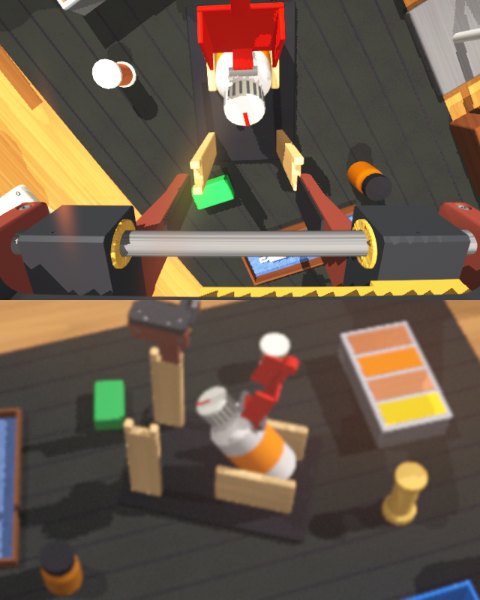

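The guard stands open, with its tip seen at (625,91), where I left it. The cap with its red mark is at (245,108) in the wrist crop, centred between the fingers. I'll descend onto the cap 15° before square and slightly forward, keeping the gripper body off the hood.

Request:
apply_moves:
  targets:
    - {"tx": 0.01, "ty": 0.015, "tz": -0.02, "spin": -6}
    - {"tx": 0.0176, "ty": 0.0305, "tz": -0.05, "spin": -12}
    - {"tx": 0.0176, "ty": 0.0305, "tz": -0.08, "spin": -12}
    - {"tx": 0.0176, "ty": 0.0305, "tz": -0.105, "spin": -12}
    - {"tx": 0.0176, "ty": 0.0305, "tz": -0.125, "spin": -12}
    - {"tx": 0.0176, "ty": 0.0305, "tz": -0.137, "spin": -12}
    - {"tx": 0.0176, "ty": 0.0305, "tz": -0.139, "spin": -12}
    - {"tx": 0.0176, "ty": 0.0305, "tz": -0.139, "spin": -12}

```text
t: 22.05
ee_pos: [574.7, 2.4, 157.5]
orientation: [2.899, 1.209, 0.0]
ft_force: [0.5, 0.7, 0.1]
width: 75.1
grasp_force: 0.0
```

Request:
apply_moves:
  targets:
    - {"tx": 0, "ty": 0, "tz": 0, "spin": 0}
    - {"tx": 0, "ty": 0, "tz": 0, "spin": 0}
    - {"tx": 0, "ty": 0, "tz": 0, "spin": 0}
    - {"tx": 0, "ty": 0, "tz": 0, "spin": 0}
    - {"tx": 0, "ty": 0, "tz": 0, "spin": 0}
    - {"tx": 0, "ty": 0, "tz": 0, "spin": 0}
    - {"tx": 0, "ty": 0, "tz": 0, "spin": 0}
    - {"tx": 0, "ty": 0, "tz": 0, "spin": 0}
  gripper: 0.5

```text
t: 22.85
ee_pos: [575.0, 2.2, 157.7]
orientation: [2.899, 1.209, 0.002]
ft_force: [1.5, -3.7, 6.1]
width: 46.2
grasp_force: 29.4
```

Request:
apply_moves:
  targets:
    - {"tx": 0.0005, "ty": -0.0003, "tz": 0, "spin": 5}
    - {"tx": 0.001, "ty": -0.0006, "tz": 0, "spin": 10}
    - {"tx": 0.0013, "ty": -0.0008, "tz": 0, "spin": 15}
    - {"tx": 0.0017, "ty": -0.001, "tz": 0, "spin": 20}
    - {"tx": 0.0021, "ty": -0.0013, "tz": 0, "spin": 25}
    - {"tx": 0.0026, "ty": -0.0016, "tz": 0, "spin": 30}
    - {"tx": 0.0026, "ty": -0.0016, "tz": 0, "spin": 30}
    - {"tx": 0.0026, "ty": -0.0016, "tz": 0, "spin": 30}

```text
t: 23.65
ee_pos: [579.0, -0.7, 158.3]
orientation: [2.484, 1.916, 0.003]
ft_force: [3.2, -9.8, 6.4]
width: 45.7
grasp_force: 30.0
```

Request:
apply_moves:
  targets:
    - {"tx": 0, "ty": 0, "tz": 0, "spin": 0}
    - {"tx": 0, "ty": 0, "tz": 0, "spin": 0}
    - {"tx": 0, "ty": 0, "tz": 0, "spin": 0}
    - {"tx": -0.0006, "ty": 0.0004, "tz": 0, "spin": -7}
    - {"tx": -0.0013, "ty": 0.0008, "tz": 0, "spin": -15}
    - {"tx": -0.0019, "ty": 0.0012, "tz": 0, "spin": -22}
    - {"tx": -0.0026, "ty": 0.0016, "tz": 0, "spin": -30}
    - {"tx": -0.0026, "ty": 0.0016, "tz": 0, "spin": -30}
  gripper: -0.5

```text
t: 24.45
ee_pos: [573.7, 2.9, 156.7]
orientation: [-2.899, -1.208, 0.002]
ft_force: [-0.0, 0.1, -0.1]
width: 65.8
grasp_force: 0.0
```

```bash
python3 - <<'E'
from h import *
o=ctrl.get_obs(); print(o['t'],np.round(o['ee_pos'],1))
im=ctrl.get_image('wrist'); save('w7.png',im)
for cam in ['scene','top']: save('r_%s.png'%cam,ctrl.get_image(cam))
a=im[:,:,::-1];b=cv2.imread('pics/r_scene.png')[150:230,260:390]
cv2.imwrite('pics/m7.png',cv2.resize(np.vstack([a,cv2.resize(b,(640,400),interpolation=cv2.INTER_CUBIC)]),(480,600)))
E
```

```text
24.45 [573.7   2.9 156.7]
```

View pics/m7.png

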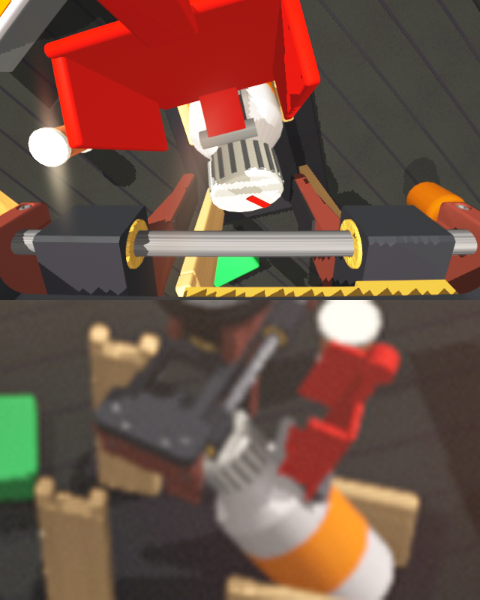

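The mark on the cap has turned, from nearly straight forward to lower right at (258,202), and the hood is clear. I'll keep ratcheting.

Request:
apply_moves:
  targets:
    - {"tx": 0, "ty": 0, "tz": 0, "spin": 0}
    - {"tx": 0, "ty": 0, "tz": 0, "spin": 0}
    - {"tx": 0, "ty": 0, "tz": 0, "spin": 0}
    - {"tx": 0, "ty": 0, "tz": 0, "spin": 0}
    - {"tx": 0.0007, "ty": -0.0004, "tz": 0, "spin": 7.5}
    - {"tx": 0.0013, "ty": -0.0008, "tz": 0, "spin": 15}
    - {"tx": 0.002, "ty": -0.0012, "tz": 0, "spin": 22.5}
    - {"tx": 0.0026, "ty": -0.0016, "tz": 0, "spin": 30}
  gripper: 0.5

```text
t: 25.4
ee_pos: [579.3, -0.7, 158.0]
orientation: [2.48, 1.921, 0.005]
ft_force: [6.5, -9.3, -3.2]
width: 45.5
grasp_force: 31.8
```

Request:
apply_moves:
  targets:
    - {"tx": 0, "ty": 0, "tz": 0, "spin": 0}
    - {"tx": 0, "ty": 0, "tz": 0, "spin": 0}
    - {"tx": 0, "ty": 0, "tz": 0, "spin": 0}
    - {"tx": -0.0006, "ty": 0.0004, "tz": 0, "spin": -7}
    - {"tx": -0.0013, "ty": 0.0008, "tz": 0, "spin": -15}
    - {"tx": -0.0019, "ty": 0.0012, "tz": 0, "spin": -22}
    - {"tx": -0.0026, "ty": 0.0016, "tz": 0, "spin": -30}
    - {"tx": -0.0026, "ty": 0.0016, "tz": 0, "spin": -30}
  gripper: -0.5

```text
t: 26.2
ee_pos: [573.9, 2.8, 157.0]
orientation: [-2.9, -1.207, 0.001]
ft_force: [0.8, 0.1, 0.2]
width: 65.5
grasp_force: 0.0
```

Request:
apply_moves:
  targets:
    - {"tx": 0, "ty": 0, "tz": 0, "spin": 0}
    - {"tx": 0, "ty": 0, "tz": 0, "spin": 0}
    - {"tx": 0, "ty": 0, "tz": 0, "spin": 0}
    - {"tx": 0, "ty": 0, "tz": 0, "spin": 0}
    - {"tx": 0.0007, "ty": -0.0004, "tz": 0, "spin": 7.5}
    - {"tx": 0.0013, "ty": -0.0008, "tz": 0, "spin": 15}
    - {"tx": 0.002, "ty": -0.0012, "tz": 0, "spin": 22.5}
    - {"tx": 0.0026, "ty": -0.0016, "tz": 0, "spin": 30}
  gripper: 0.5

```text
t: 27.0
ee_pos: [579.3, -0.7, 158.0]
orientation: [2.479, 1.922, 0.005]
ft_force: [6.7, -8.2, -2.9]
width: 45.6
grasp_force: 31.7
```

Request:
apply_moves:
  targets:
    - {"tx": 0, "ty": 0, "tz": 0, "spin": 0}
    - {"tx": 0, "ty": 0, "tz": 0, "spin": 0}
    - {"tx": 0, "ty": 0, "tz": 0, "spin": 0}
    - {"tx": -0.0006, "ty": 0.0004, "tz": 0, "spin": -7}
    - {"tx": -0.0013, "ty": 0.0008, "tz": 0, "spin": -15}
    - {"tx": -0.0019, "ty": 0.0012, "tz": 0, "spin": -22}
    - {"tx": -0.0026, "ty": 0.0016, "tz": 0, "spin": -30}
    - {"tx": -0.0026, "ty": 0.0016, "tz": 0, "spin": -30}
  gripper: -0.5

```text
t: 27.8
ee_pos: [573.9, 2.8, 157.0]
orientation: [-2.9, -1.208, 0.001]
ft_force: [0.7, -0.2, -0.2]
width: 65.7
grasp_force: 0.0
```

Request:
apply_moves:
  targets:
    - {"tx": 0, "ty": 0, "tz": 0, "spin": 0}
    - {"tx": 0, "ty": 0, "tz": 0, "spin": 0}
    - {"tx": 0, "ty": 0, "tz": 0, "spin": 0}
    - {"tx": 0, "ty": 0, "tz": 0, "spin": 0}
    - {"tx": 0.0007, "ty": -0.0004, "tz": 0, "spin": 7.5}
    - {"tx": 0.0013, "ty": -0.0008, "tz": 0, "spin": 15}
    - {"tx": 0.002, "ty": -0.0012, "tz": 0, "spin": 22.5}
    - {"tx": 0.0026, "ty": -0.0016, "tz": 0, "spin": 30}
  gripper: 0.5

```text
t: 28.6
ee_pos: [579.3, -0.7, 158.0]
orientation: [2.479, 1.922, 0.005]
ft_force: [6.9, -8.1, -2.7]
width: 45.3
grasp_force: 31.8
```

Request:
apply_moves:
  targets:
    - {"tx": 0, "ty": 0, "tz": 0, "spin": 0}
    - {"tx": 0, "ty": 0, "tz": 0, "spin": 0}
    - {"tx": 0, "ty": 0, "tz": 0, "spin": 0}
    - {"tx": -0.0006, "ty": 0.0004, "tz": 0, "spin": -7}
    - {"tx": -0.0013, "ty": 0.0008, "tz": 0, "spin": -15}
    - {"tx": -0.0019, "ty": 0.0012, "tz": 0, "spin": -22}
    - {"tx": -0.0026, "ty": 0.0016, "tz": 0, "spin": -30}
    - {"tx": -0.0026, "ty": 0.0016, "tz": 0, "spin": -30}
  gripper: -0.5

```text
t: 29.4
ee_pos: [573.9, 2.8, 157.0]
orientation: [-2.9, -1.207, 0.001]
ft_force: [0.0, -0.9, -0.1]
width: 65.8
grasp_force: 0.0
```

```bash
cat > mark.py <<'E'
from h import *
import sys
# angle of the red mark on the cap's top face, in canister axes (from wrist pictures); w6=earlier pose printed separately
P=np.array([576.8,1.8,178]); d=np.radians(60.2)
a=np.array([-.574*np.cos(d),-.574*np.sin(d),.819]); xc=np.array([.819*np.cos(d),.819*np.sin(d),.574]); yc=np.cross(a,xc)
C=cal('wrist'); im=ctrl.get_image('wrist'); save(sys.argv[1]+'.png',im)
i=im.astype(int); m=(i[:,:,0]>130)&(i[:,:,1]<70)&(i[:,:,2]<70)
pts=[]
for v,u in zip(*np.nonzero(m)):
    o,r=ray(C,(u,v)); s=((P-o)@a)/(r@a); q=o+r*s-P
    if np.hypot(q@xc,q@yc)<24: pts.append((q@xc,q@yc))
pts=np.array(pts); print(len(pts),pts.mean(0) if len(pts) else '')
if len(pts): print('mark angle',np.degrees(np.arctan2(pts.mean(0)[1],pts.mean(0)[0])), 'line', cv2.fitLine(pts.astype(np.float32),cv2.DIST_L2,0,.01,.01).ravel())
o=ctrl.get_obs(); print(o['t'],np.round(o['ee_pos'],1))
E
python3 mark.py w8
```

```text
249 [  6.60522565 -11.79295415]
mark angle -60.74684161194334 line [  0.08656082   0.9962466    6.6052256  -11.792954  ]
29.45 [574.    2.8 157. ]
```

View pics/w8.png

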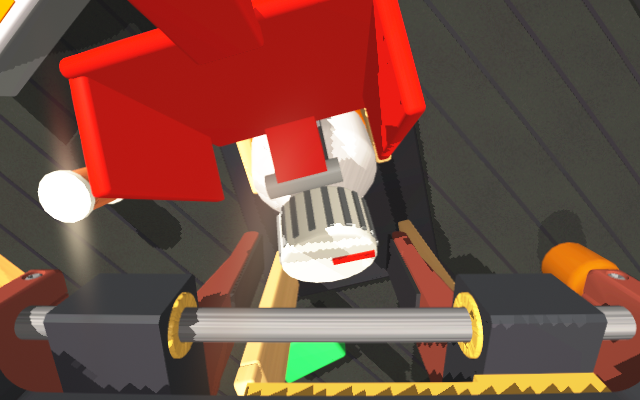

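The mark now lies sideways, from (333,262) to (375,253), which is about 85–90° from its start. I'll run two more strokes to be sure it is at the stop.

Request:
apply_moves:
  targets:
    - {"tx": 0, "ty": 0, "tz": 0, "spin": 0}
    - {"tx": 0, "ty": 0, "tz": 0, "spin": 0}
    - {"tx": 0, "ty": 0, "tz": 0, "spin": 0}
    - {"tx": 0, "ty": 0, "tz": 0, "spin": 0}
    - {"tx": 0.0007, "ty": -0.0004, "tz": 0, "spin": 7.5}
    - {"tx": 0.0013, "ty": -0.0008, "tz": 0, "spin": 15}
    - {"tx": 0.002, "ty": -0.0012, "tz": 0, "spin": 22.5}
    - {"tx": 0.0026, "ty": -0.0016, "tz": 0, "spin": 30}
  gripper: 0.5

```text
t: 30.25
ee_pos: [578.1, -4.4, 157.5]
orientation: [2.476, 1.921, -0.005]
ft_force: [3.3, -36.2, -1.2]
width: 43.3
grasp_force: 34.6
```

Request:
apply_moves:
  targets:
    - {"tx": 0, "ty": 0, "tz": 0, "spin": 0}
    - {"tx": 0, "ty": 0, "tz": 0, "spin": 0}
    - {"tx": 0, "ty": 0, "tz": 0, "spin": 0}
    - {"tx": -0.0006, "ty": 0.0004, "tz": 0, "spin": -7}
    - {"tx": -0.0013, "ty": 0.0008, "tz": 0, "spin": -15}
    - {"tx": -0.0019, "ty": 0.0012, "tz": 0, "spin": -22}
    - {"tx": -0.0026, "ty": 0.0016, "tz": 0, "spin": -30}
    - {"tx": -0.0026, "ty": 0.0016, "tz": 0, "spin": -30}
  gripper: -0.5

```text
t: 31.05
ee_pos: [574.0, 3.1, 157.1]
orientation: [-2.899, -1.209, 0.001]
ft_force: [0.8, -0.3, -0.1]
width: 65.9
grasp_force: 0.0
```

```bash
python3 mark.py w9
```

```text
247 [  6.77696043 -11.76717447]
mark angle -60.06146531131776 line [  0.07392935   0.9972635    6.7769604  -11.767175  ]
31.1 [574.1   3.  157.1]
```

At the stop: the resistance jumped to 36 N and the mark moved less than 1°. I'll retreat.

Request:
apply_moves:
  targets:
    - {"tx": 0, "ty": 0, "tz": 0.01, "spin": 4}
    - {"tx": -0.002, "ty": -0.003, "tz": 0.03, "spin": 10}
    - {"tx": -0.005, "ty": -0.008, "tz": 0.06, "spin": 14}
    - {"tx": -0.01, "ty": -0.017, "tz": 0.1, "spin": 14}
    - {"tx": -0.02, "ty": -0.035, "tz": 0.14, "spin": 14}
    - {"tx": -0.04, "ty": -0.06, "tz": 0.18, "spin": 14}
    - {"tx": -0.07, "ty": -0.08, "tz": 0.2, "spin": 14}
    - {"tx": -0.1, "ty": -0.09, "tz": 0.2, "spin": 14}

```text
t: 31.9
ee_pos: [475.0, -88.8, 360.7]
orientation: [2.724, 1.557, 0.007]
ft_force: [0.2, -0.6, -0.3]
width: 65.9
grasp_force: 0.0
```

Request:
apply_moves:
  targets:
    - {"tx": -0.02, "ty": 0, "tz": 0, "spin": 0}
    - {"tx": -0.04, "ty": 0, "tz": 0, "spin": 0}
    - {"tx": -0.05, "ty": 0, "tz": 0, "spin": 0}
    - {"tx": -0.05, "ty": 0, "tz": 0, "spin": 0}
    - {"tx": -0.05, "ty": 0, "tz": 0, "spin": 0}
    - {"tx": -0.05, "ty": 0, "tz": 0, "spin": 0}
    - {"tx": -0.05, "ty": 0, "tz": 0, "spin": 0}
    - {"tx": -0.05, "ty": 0, "tz": 0, "spin": 0}

```text
t: 32.7
ee_pos: [424.8, -87.5, 357.0]
orientation: [-2.73, -1.555, 0.001]
ft_force: [-0.0, 0.1, 0.2]
width: 65.8
grasp_force: 0.0
```

```bash
python3 - <<'E'
from h import *
for cam in ['scene','top']:
    save('e_%s.png'%cam,ctrl.get_image(cam)); K=cal(cam)
    for n,z in [('guard_tip',277),('twister_mid',14),('tray',0)]:
        b=ctrl.pinpoint(n,cam)
        if b: print(cam,n,round(b[0]['score'],2),np.round(onz(K,b[0]['uv'],z)))
a=cv2.imread('pics/e_scene.png')[130:300,130:470];b=cv2.imread('pics/e_top.png')[120:300,140:500]
cv2.imwrite('pics/m9.png',cv2.resize(np.vstack([cv2.resize(a,(680,340)),cv2.resize(b,(680,340))]),(600,600)))
E
```

```text
scene guard_tip 0.94 [621.  89. 277.]
scene twister_mid 0.61 [ 520. -315.   14.]
scene tray 0.69 [ 522. -318.    0.]
top guard_tip 0.91 [632.  84. 277.]
top twister_mid 0.62 [641.  90.  14.]
top tray 0.28 [654.  53.   0.]
```

View pics/m9.png

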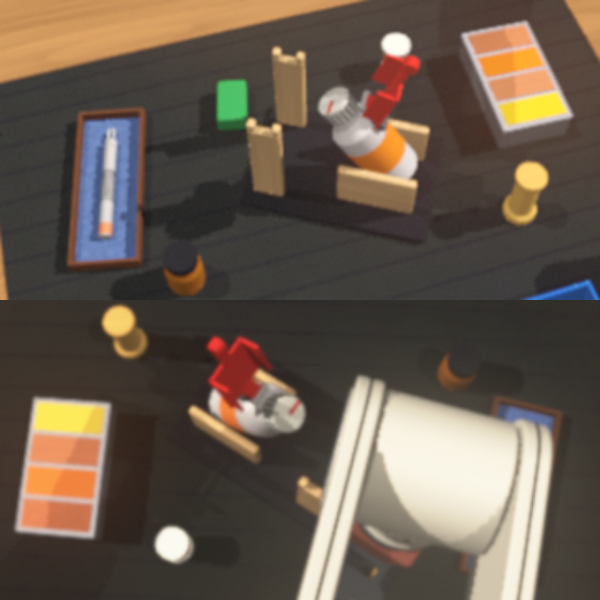

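The tool lies flat in the middle of the tray at (108,182), the guard stands back at (395,80), and the cap's mark is turned sideways. The bystanders are in place and the arm is clear.

```bash
python3 -c "
from workcell import ctrl
print(ctrl.close_job())"
```

```text
the job is handed in; nothing more can be done
None
```

I handed the job in at about 33 s on the robot's clock: the twisting tool lies flat in the tray, the guard is swung back to about 2.5 rad, the cap is turned counter-clockwise to its stop, and the bystanders look unmoved; hand-in gave no verdict.

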